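# Gauge a heater well and load the culture tube that fits

## Robot

A 6-joint arm with a two-finger parallel gripper is mounted at the origin on the work surface. World frame = base frame: x ahead of the robot, y to its left, z up, the work surface at z = 0. Lengths are in m, angles in rad, forces in N, time in s.
With the tool pointing down it reaches from about 0.3 to 0.875 m from the base axis. Payload 6.4 kg.
Tool frame: the origin (TCP) lies between the finger pads; the fingertips stand tip_extent ahead of it and the grasp point (between the pads) lies 5 mm behind it (tip_extent is the distance from the TCP to the fingertips, in m); z points along the fingers, y is the direction in which the jaws open and shut (so a half turn about z gives the same grasp; the last joint's range is limited). The gripper opens to 85 mm and grips with 20 to 120 N. Pads are 22 mm wide; open, the fingers measure 114 mm over their backs; the gripper's body (76 mm by 85 mm) begins 54 mm behind the grasp point. The pads swing forward as they close: fully open they stand 13 mm farther back than shut.
Start: joints at [-1.482, 0.181, 1.607, -0, 1.354, -0.206], TCP at [0.167, -0.55, 0.245] pointing down, gripper open.
Joint ranges: [-2.99, 2.99], [-0.89, 2.07], [0.3, 2.58], [-1.14, 4.28], [0, 2.63], [-3.12, 3.12]. Speed limits (rad/s): [2.57, 2.57, 3.01, 3.14, 3.14, 3.14].

## Interface

Orientations are given as a unit quaternion [w, x, y, z].
In Python, from bench import * gives the robot as it stands.
- The arm moves only by the shell command python3 -m jog 'ROWS'. ROWS is JSON, a list of rows, each a list of 3 entries, a list of its own where there are three numbers: the shift along the tool's x, y, z in mm, then the turn, a rotation vector about the tool's x, y, z in rad, then the opening, from 0 (shut) to 1 (fully open). A call has 1 to 20 rows; each row is the pose to reach, as a shift and turn from the pose measured when the call began, along the tool's axes at that moment; what a row does not reach only later rows make up. A row lasts 1/12 s, in which the tool goes at most 41.7 mm and 7.16 degrees, less where a joint would pass 70% of its speed; a pose out of reach is approached as far as the arm can. A call with a gripper value outside its range is refused whole. The fingers move at their own pace and stop on an object; the grip force is fixed at half the most. Time passes only in rows, so rows that repeat a pose let the fingers close. It gives the time, the measured TCP pose, the force and the opening at its end, in the units of the state.
- get_obs(): the state, without advancing time (a new reading comes with each control period).
- camera(name): name is "side" or "top" or "wrist"; returns (picture, depth): 384x512x3 uint8, red, green, blue; 384x512 float32, m along the optical axis (not along the pixel's ray), 0 where there is no reading.
- get_calibration(name): a dict with "fx", "fy", "cx", "cy" (pixels), "world_from_camera" (4x4, takes a point from camera to world coordinates). Camera axes: x right, y down, z forward; pixel columns grow to the right and rows downward; lengths in m; the calibration is good to about 2 mm. A picture is of the moment at which its call begins: read the wrist's pose just before it. get_calibration takes no time and is no camera call; for the wrist camera it gives the pose at the moment of the call.
- hand_in(): hands the job in, once; it reports no verdict.
The state is a dict: "time_s": time; "q": joint angles; "dq": joint speeds; "joint_efforts": joint torques, N m; "eef_pos": TCP position; "eef_rot": TCP orientation; "wrist_force": force on the tool from outside, world axes, zero at the start; "torque": the same for the moment, N m; "opening": opening from 0.0 (shut) to 1.0 (fully open).
Only numpy, scipy, OpenCV 4.12 (cv2) and the standard library are available. Lean on these libraries where they do the work, as an engineer would, in place of code of your own. Each camera call takes 0.05 s, during which the arm holds its last target.

## Task

Take the depth rod from its stand, probe the heater well with the green ring to find how deep it is, and hang the rod back in its stand. Then gently put into that well the one culture tube whose glass is as long as the well is deep, so that it stands on the bottom with its closure starting level with the ring; leave the other two tubes standing where they are.

Things in the scene. Friction and masses are not known exactly. Their poses are not given: they have to be found in the camera images.
- well (a point): mouth centre of the well to use, level with the top of its GREEN ring (56 mm outside, 4 mm high), 96 mm above the bench; z up. Upright round blind hole, 40 mm wide; depth below this point 30, 50 or 70 mm, drawn anew each time. One of three open wells in a row, 58 mm apart, in a fixed cream dry-bath heater (104 x 206 mm, 92 mm high); the other two have grey rings and the other two depths
- rod_grip (a point): centre of the depth rod's upright yellow handle (20 mm diameter, 56 mm long): grasp here; z up the rod. Tip 133 mm below. Under the handle a flange (44 mm wide, underside 33 mm below this point), then a steel rod 10 mm thick, 100 mm long, with bands 30 (white), 50 (blue), 70 mm (orange) above the tip, coloured as the closures of tubes of that glass length. 0.1-0.16 kg
- stand_top (a point): centre of the top rim of the fixed white rod stand, an upright sleeve 112 mm high, 42 mm outside and 24 mm inside diameter, on a foot 72 mm wide. The rod drops in from above and hangs by its flange on this rim, its handle's centre then 33 mm above this point
- white_cap (a point): culture tube standing upright on the bench: pale glass, flat bottom, 30 mm diameter, with a long white push-on closure of the same 30 mm diameter and 52 mm high. Glass below the closure 30 mm long, whole tube 82 mm high, about 50 g. The point is the centre of the closure, 56 mm above the tube's bottom and 26 mm below its top; z points up the tube
- blue_cap (a point): culture tube standing upright on the bench: pale glass, flat bottom, 30 mm diameter, with a long blue push-on closure of the same 30 mm diameter and 52 mm high. Glass below the closure 50 mm long, whole tube 102 mm high, about 50 g. The point is the centre of the closure, 76 mm above the tube's bottom and 26 mm below its top; z points up the tube
- orange_cap (a point): culture tube standing upright on the bench: pale glass, flat bottom, 30 mm diameter, with a long orange push-on closure of the same 30 mm diameter and 52 mm high. Glass below the closure 70 mm long, whole tube 122 mm high, about 50 g. The point is the centre of the closure, 96 mm above the tube's bottom and 26 mm below its top; z points up the tube
There are look-alikes about, which are no part of the job. Of the things shaped like the part that bears blue_cap, the blue one is meant. Of the things shaped like the part that bears white_cap, the white one is meant.

How it is judged:
By the outcome, as a careful person would: the job done as asked, in the order asked, and still so for the second after the job is handed in, with the robot touching nothing.
It also fails if it takes over 72 s, if anything falls off the work surface, if the arm or the gripper's body presses on something with over 40 N, if the wrist force passes 120 N, or if a joint passes its speed limit or range.

## Working session

There is one attempt and no reset: what is moved stays moved. The work goes in short steps, Python scripts to look and compute and a shell command to move; the robot and the scene stay as the last step left them, time stands still between calls to the robot, and variables do not carry over. Pictures are saved under pics/ and viewed, and the job is handed in when it is done.

```bash
ls -la; mkdir -p pics; cat > h.py <<'E'
from bench import *
import numpy as np, cv2
def snap(n,fn):
    c=get_calibration(n); p,d=camera(n)
    cv2.imwrite('pics/'+fn+'.png',p[:,:,::-1]); np.savez('pics/'+fn+'.npz',p=p,d=d,K=[c['fx'],c['fy'],c['cx'],c['cy']],T=c['world_from_camera'])
    return p,d,c
def load(fn):
    z=np.load('pics/'+fn+'.npz'); return z['p'],z['d'],z['K'],z['T']
def ray(K,T,u,v,z):
    d=T[:3,:3]@np.array([(u-K[2])/K[0],(v-K[3])/K[1],1]); o=T[:3,3]
    return o+d*(z-o[2])/d[2]
def pts(d,K,T):
    v,u=np.mgrid[:d.shape[0],:d.shape[1]]
    P=np.stack([(u-K[2])/K[0]*d,(v-K[3])/K[1]*d,d],-1)
    return P@T[:3,:3].T+T[:3,3]
E
python3 - <<'E'
from h import *
print(get_obs())
for n in('side','top','wrist'):
    p,d,c=snap(n,n+'0'); print(n,c)
E
```

```text
total 12
drwxr-xr-x  3 agent agent 4096 Dec  7 14:29 .
drwxr-xr-x 23 root  root  4096 Dec  7 14:29 ..
drwxr-xr-x  2 agent agent 4096 Dec  7 14:29 pics
{'time_s': 0.0, 'q': array([-1.48227626e+00,  1.81536315e-01,  1.60804052e+00,  1.81003795e-05,
        1.35379351e+00, -2.06309273e-01]), 'dq': array([-0.00012623, -0.00054495,  0.00013379,  0.00040177, -0.0007235 ,
        0.001558  ]), 'joint_efforts': array([-5.01109516e-04, -4.44871294e+01, -3.51341379e+01, -3.10543564e-04,
        9.08612536e-03, -9.24862491e-06]), 'eef_pos': array([ 0.16704957, -0.54963398,  0.24437108]), 'eef_rot': array([-8.86785294e-04,  9.89154017e-01,  1.46879342e-01,  6.11388851e-05]), 'wrist_force': array([-0.02453309,  0.00517889,  0.05017879]), 'torque': array([ 0.0125157 , -0.02899597,  0.03436437]), 'opening': 0.9977694201314374}
side {'fx': 412.67618362104366, 'fy': 412.67618362104366, 'cx': 253.26121954992888, 'cy': 195.12047311622578, 'world_from_camera': array([[-0.92770266, -0.24423176,  0.28234485,  0.20724372],
       [-0.37280398,  0.5663299 , -0.73504261,  0.90397049],
       [ 0.01962042, -0
[... 341 characters left out ...]
11798746e-03, -1.95605052e-02,
         4.32044795e-02],
       [ 1.93872616e-02, -8.76503074e-02, -9.95962629e-01,
         1.23741212e+00],
       [ 0.00000000e+00,  0.00000000e+00,  0.00000000e+00,
         1.00000000e+00]])}
wrist {'fx': 331.7719025046542, 'fy': 331.7719025046542, 'cx': 256.11066739510136, 'cy': 194.53172137836108, 'world_from_camera': array([[ 2.91060408e-01, -9.20246392e-01, -2.61592081e-01,
         2.34401079e-01],
       [-9.56704388e-01, -2.80181104e-01, -7.88369412e-02,
        -5.30319921e-01],
       [-7.43747475e-04,  2.73212604e-01, -9.61953388e-01,
         3.72901721e-01],
       [ 0.00000000e+00,  0.00000000e+00,  0.00000000e+00,
         1.00000000e+00]])}
```

View pics/side0.png

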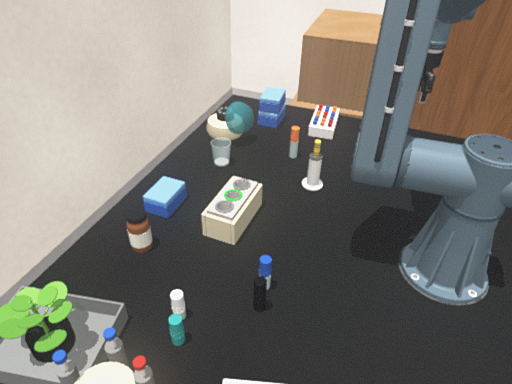

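View pics/top0.png

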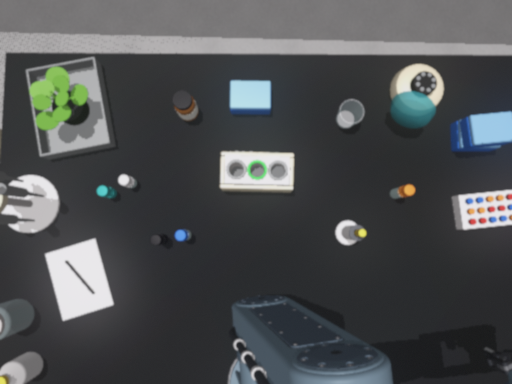

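View pics/wrist0.png

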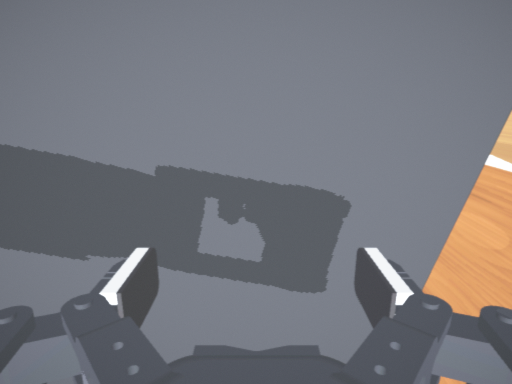

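The top view shows:
- the heater at (257,170), with the green ring on its middle well
- the rod and stand at (350,232), with the yellow handle top at (361,233)
- white tube at (127,181), with a teal look-alike at (105,191)
- blue tube at (183,235), with a black look-alike at (158,239)
- orange tube at (404,190)

The side view agrees. Next I'll measure these and take close crops.

```bash
python3 - <<'E'
from h import *
crops=[]
for n,boxes in(('top',[(90,165,205,250),(215,145,300,200),(325,165,425,250)]),('side',[(150,245,290,350),(200,170,270,245),(270,110,340,200)])):
    p,d,K,T=load(n+'0')
    for i,(a,b,c,e) in enumerate(boxes): crops.append(cv2.resize(p[b:e,a:c,::-1],(260,280)))
cv2.imwrite('pics/crops0.png',np.vstack([np.hstack(crops[:3]),np.hstack(crops[3:])]))
rng={'blue':((108,150,60),(125,255,255)),'orange':((5,150,80),(18,255,255)),'yellow':((22,120,60),(33,255,255)),'green':((50,150,60),(70,255,255)),'teal':((82,120,40),(96,255,255))}
for n in('top','side'):
    p,d,K,T=load(n+'0'); h=cv2.cvtColor(p,cv2.COLOR_RGB2HSV); P=pts(d,K,T)
    for k,(lo,hi) in rng.items():
        m=cv2.inRange(h,lo,hi); N,l,s,c=cv2.connectedComponentsWithStats(m)
        for i in range(1,N):
            if s[i,4]>15:
                q=P[(l==i)&(d>0)]
                if len(q) and q[:,2].max()<.4: print(n,k,s[i,:5],c[i].round(1),'med',np.median(q,0).round(3),'zmax',np.percentile(q[:,2],95).round(3))
E
```

```text
top blue [231 110  39   4 127] [250.7 111.3] med [0.793 0.047 0.031] zmax 0.043
top blue [451 117  42  34 567] [463.9 137.6] med [ 0.703 -0.56   0.045] zmax 0.108
top blue [174 230  13  11  47] [181.  235.5] med [0.425 0.243 0.092] zmax 0.105
top orange [177 105  16   8  40] [185.8 109.9] med [0.776 0.232 0.094] zmax 0.101
top orange [399 184  17  13 161] [406.9 190. ] med [ 0.548 -0.378  0.12 ] zmax 0.126
top yellow [355 229  12   8  76] [360.9 232.5] med [ 0.433 -0.234  0.172] zmax 0.177
top yellow [  0 376   8   8  59] [  3.4 379.8] med [0.067 0.671 0.15 ] zmax 0.154
top teal [413  91  13   7  55] [418.8  94.4] med [ 0.804 -0.404  0.158] zmax 0.162
top teal [391 101  45  27 700] [411.  115.3] med [ 0.755 -0.393  0.121] zmax 0.146
top teal [ 96 185  21  13 193] [105.7 191.4] med [0.549 0.457 0.077] zmax 0.086
side blue [144 201  25  16 205] [156.1 208.7] med [0.827 0.112 0.025] zmax 0.042
side blue [259 255  13  22 229] [264.9 265. ] med [0.423 0.253 0.091] zmax 0.102
side blue [104 328  11  12  93] [108.9 332.7] med [0.537 0.642 0.284] zmax 0.285
side blue [ 52 349  14  15 144] [ 58.5 355.7] med [0.581 0.701 0.284] zmax 0.286
side orange [321 117   5   8  20] [322.9 120.4] med [ 0.492 -0.603  0.055] zmax 0.059
side orange [291 126   9  16  93] [294.6 133.5] med [ 0.543 -0.369  0.098] zmax 0.12
side yellow [314 139   7  18  79] [316.7 147.4] med [ 0.429 -0.229  0.147] zmax 0.172
side teal [168 314  17  31 386] [176.1 328.6] med [0.544 0.473 0.059] zmax 0.082
```

View pics/crops0.png

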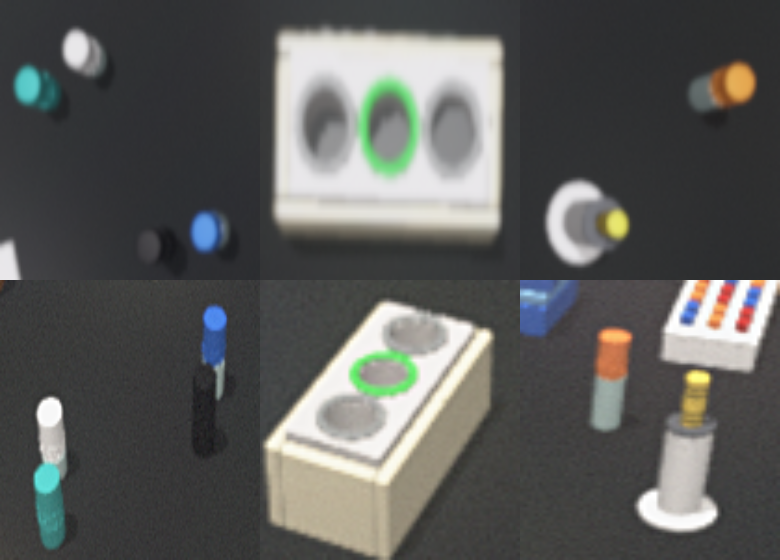

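```bash
cat >> h.py <<'E'
from scipy.spatial.transform import Rotation as Ro
def toolR(o=None):
    o=o or get_obs(); q=o['eef_rot']; return Ro.from_quat([q[1],q[2],q[3],q[0]])
def plan(target,yjaw=None):
    """target world TCP; yjaw: world angle (deg) of jaw axis. prints tool shift mm and rotvec (tool pointing straight down)"""
    o=get_obs(); R=toolR(o); M=R.as_matrix()
    if yjaw is None: rv=np.zeros(3)
    else:
        best=None
        for a in(yjaw,yjaw+180):
            a=np.radians(a); y=np.array([np.cos(a),np.sin(a),0]); z=np.array([0,0,-1.]); x=np.cross(y,z)
            r=(R.inv()*Ro.from_matrix(np.stack([x,y,z],1))).as_rotvec()
            if best is None or np.linalg.norm(r)<np.linalg.norm(best): best=r
        rv=best
    print('shift mm',(M.T@(np.array(target)-o['eef_pos'])*1000).round(1),'rot',rv.round(3),'now',o['eef_pos'].round(4),'q6',o['q'][5].round(2),'q1',o['q'][0].round(2))
E
python3 - <<'E'
import bench; print([a for a in dir(bench) if a[0]!='_'])
for a in dir(bench):
    if 'tip' in a.lower(): print(a,getattr(bench,a))
from h import *
print(toolR().as_matrix().round(3)); 
# coarse localisation with depth & ellipse tops
p,d,K,T=load('top0')
for n,(u,v),z in(('rod',(361,232.5),.173),('white',(124,180),.082),('blue',(182,235),.102),('orange',(408,190),.122),('green',(257,170),.096)):
    print(n,ray(K,T,u,v,z).round(4))
plan((0.433,-.234,.29),90)
E
```

```text
['MotionError', 'camera', 'get_calibration', 'get_obs', 'hand_in', 'tip_extent']
tip_extent 0.014
[[ 0.957  0.291 -0.   ]
 [ 0.291 -0.957  0.001]
 [ 0.    -0.001 -1.   ]]
rod [ 0.4329 -0.234   0.173 ]
white [0.5803 0.404  0.082 ]
blue [0.4271 0.237  0.102 ]
orange [ 0.5476 -0.3788  0.122 ]
green [0.6064 0.0326 0.096 ]
shift mm [ 346.3 -225.   -45. ] rot [-0.001 -0.     0.295] now [ 0.167  -0.5498  0.2446] q6 -0.21 q1 -1.48
```

```bash
python3 -m jog '[[[346,-225,-50],[0,0,0.295],1],[[346,-225,-50],[0,0,0.295],1],[[346,-225,-50],[0,0,0.295],1],[[346,-225,-50],[0,0,0.295],1],[[346,-225,-50],[0,0,0.295],1],[[346,-225,-50],[0,0,0.295],1],[[346,-225,-50],[0,0,0.295],1],[[346,-225,-50],[0,0,0.295],1],[[346,-225,-50],[0,0,0.295],1],[[346,-225,-50],[0,0,0.295],1],[[346,-225,-50],[0,0,0.295],1],[[346,-225,-50],[0,0,0.295],1]]'
python3 - <<'E'
from h import *
print(get_obs()['eef_pos'],get_obs()['time_s']); snap('wrist','w1')
E
```

```text
time_s: 1.15
eef_pos: [0.4338, -0.2322, 0.2951]
eef_rot: [-0.001, 1.0, 0.002, 0.0]
wrist_force: [-0.6, -0.3, 0.2]
opening: 1.002
[ 0.43380966 -0.23219264  0.29510184] 1.15
```

View pics/w1.png

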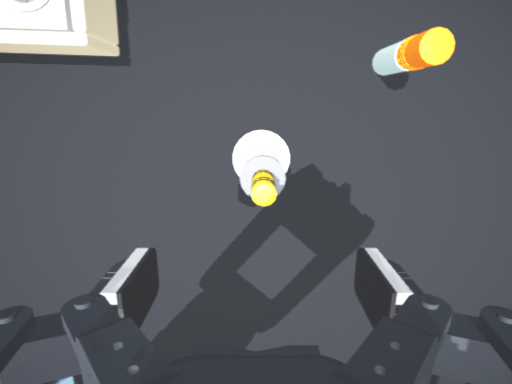

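The wrist view shows the yellow handle's top disc near (264,193), centred ahead of the open fingers. The orange tube is at (437,47).

```bash
cat >> h.py <<'E'
def blobs(fn,lo,hi,amin=30):
    p,d,K,T=load(fn); h=cv2.cvtColor(p,cv2.COLOR_RGB2HSV); m=cv2.inRange(h,lo,hi)
    cs,_=cv2.findContours(m,cv2.RETR_EXTERNAL,cv2.CHAIN_APPROX_NONE)
    return [c for c in cs if cv2.contourArea(c)>amin],K,T,d
E
python3 - <<'E'
from h import *
p,d,K,T=load('w1')
P=pts(d,K,T)
# depth-based: top-plane pixels
for nm,box,z in(('rod',(230,150,300,215),.173),('orange',(360,20,470,90),.122)):
    a,b,c,e=box
    q=P[b:e,a:c]; dd=d[b:e,a:c]
    m=((np.abs(q[...,2]-z)<.008)&(dd>0)).astype(np.uint8)
    cs,_=cv2.findContours(m,cv2.RETR_EXTERNAL,cv2.CHAIN_APPROX_NONE); c0=max(cs,key=cv2.contourArea)
    (u,v),ax,an=cv2.fitEllipse(c0); print(nm,(u+a,v+b),ax, ray(K,T,u+a,v+b,z).round(4), 'depthmed',np.median(q[m>0],0).round(4))
for nm,lo,hi,z in(('yellow',(20,120,150),(35,255,255),.173),):
    cs,K,T,_=blobs('w1',lo,hi)
    for c in cs: print(nm,cv2.boundingRect(c),cv2.minEnclosingCircle(c))
h=cv2.cvtColor(p,cv2.COLOR_RGB2HSV)
print(h[180:206,263].tolist())
E
```

```text
rod (263.3211097717285, 192.21576309204102) (24.105192184448242, 24.850597381591797) [ 0.4349 -0.2385  0.173 ] depthmed [ 0.4348 -0.2383  0.1726]
orange (434.52919006347656, 45.71052932739258) (34.18596267700195, 41.359580993652344) [ 0.5489 -0.3817  0.122 ] depthmed [ 0.5489 -0.3818  0.1217]
yellow (251, 170, 26, 37) ((263.0, 188.0), 18.110870361328125)
yellow (398, 35, 19, 33) ((409.5, 51.0), 17.270015716552734)
yellow (419, 27, 36, 38) ((437.0, 46.0), 19.723182678222656)
[[28, 181, 252], [29, 185, 255], [30, 155, 255], [30, 84, 255], [30, 58, 255], [30, 54, 255], [30, 57, 255], [30, 61, 255], [30, 64, 255], [30, 67, 255], [30, 71, 255], [30, 75, 255], [30, 80, 255], [30, 82, 255], [30, 87, 255], [30, 91, 255], [30, 92, 255], [30, 94, 255], [30, 97, 255], [30, 101, 255], [30, 103, 255], [30, 107, 255], [30, 115, 255], [30, 123, 255], [30, 151, 255], [30, 162, 255]]
```

```bash
python3 - <<'E'
from h import *
plan((.4348,-.2375,.142),-90)
E
```

```text
shift mm [  2.    4.3 152.7] rot [-0.001  0.001  0.002] now [ 0.4329 -0.2334  0.2948] q6 0.83 q1 -0.74
```

```bash
python3 -m jog '[[[2,4,30],[0,0,0],0.7],[[2,4,60],[0,0,0],0.7],[[2,4,90],[0,0,0],0.7],[[2,4,120],[0,0,0],0.7],[[2,4,140],[0,0,0],0.7],[[2,4,153],[0,0,0],0.7],[[2,4,153],[0,0,0],0.7],[[2,4,153],[0,0,0],0.7]]'
python3 - <<'E'
from h import *
print(get_obs()['eef_pos']); snap('wrist','w2')
E
```

```text
time_s: 1.87
eef_pos: [0.4335, -0.2382, 0.141]
eef_rot: [-0.001, 1.0, -0.0, -0.001]
wrist_force: [0.3, -0.7, 0.5]
opening: 0.697
[ 0.43346327 -0.23816916  0.1410462 ]
```

View pics/w2.png

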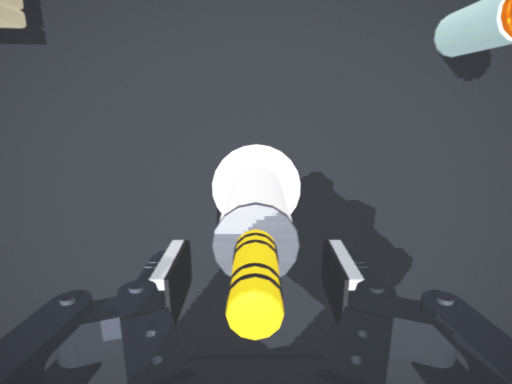

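The handle is centred between the pads at u≈256, with its top disc at (256,312). Next I'll check its x offset.

```bash
python3 - <<'E'
from h import *
p,d,K,T=load('w2'); print(ray(K,T,256,311.5,.173).round(4)); P=pts(d,K,T)
m=(abs(P[...,2]-.173)<.004)&(d>0); m[:, :200]=0; m[:,310:]=0; q=P[m]; print(q.min(0),q.max(0),np.median(q,0))
m=(abs(P[...,2]-.116)<.004)&(d>0);m[:, :200]=0; m[:,310:]=0; q=P[m]; print(q.min(0),q.max(0),np.median(q,0))
plan((.4348,-.238,.142),-90)
E
```

```text
[ 0.4356 -0.2389  0.173 ]
[ 0.42421043 -0.24815753  0.16901013] [ 0.44430861 -0.22842783  0.17448038] [ 0.43528465 -0.23850866  0.17263546]
[ 0.41672049 -0.26041654  0.11228078] [ 0.45560071 -0.21658069  0.11999931] [ 0.4417491  -0.23873757  0.11680239]
shift mm [ 0.5 -0.5  0.1] rot [-0.001  0.001  0.   ] now [ 0.4343 -0.2385  0.1421] q6 0.83 q1 -0.74
```

```bash
python3 -m jog '[[[0,0,0],[0,0,0],0],[[0,0,0],[0,0,0],0],[[0,0,0],[0,0,0],0],[[0,0,0],[0,0,0],0],[[0,0,0],[0,0,0],0],[[0,0,0],[0,0,0],0],[[0,0,0],[0,0,0],0],[[0,0,0],[0,0,0],0]]'
python3 - <<'E'
from h import *
plan((.4348,-.238,.30),-90)
E
```

```text
time_s: 2.58
eef_pos: [0.4349, -0.2391, 0.1433]
eef_rot: [0.0, 1.0, 0.0, 0.0]
wrist_force: [-1.2, 0.2, 6.4]
opening: 0.22
shift mm [   0.    -1.  -156.7] rot [ 0.001 -0.     0.001] now [ 0.4349 -0.2391  0.1433] q6 0.83 q1 -0.74
```

```bash
python3 -m jog '[[[0,0,-8],[0,0,0],0],[[0,0,-25],[0,0,0],0],[[0,0,-50],[0,0,0],0],[[0,0,-80],[0,0,0],0],[[0,0,-110],[0,0,0],0],[[0,0,-135],[0,0,0],0],[[0,0,-150],[0,0,0],0],[[0,0,-157],[0,0,0],0],[[0,0,-157],[0,0,0],0],[[0,0,-157],[0,0,0],0]]'
python3 - <<'E'
from h import *
snap('wrist','w3');snap('top','top3');snap('side','side3')
plan((.606,.0326,.30),-90)
E
```

```text
time_s: 3.42
eef_pos: [0.4345, -0.2386, 0.2997]
eef_rot: [0.0, 1.0, 0.0, -0.0]
wrist_force: [-0.2, -0.2, -2.2]
opening: 0.22
shift mm [ 172.  -270.9   -1.4] rot [-0.001  0.002  0.001] now [ 0.4341 -0.2384  0.2986] q6 0.83 q1 -0.74
```

View pics/w3.png

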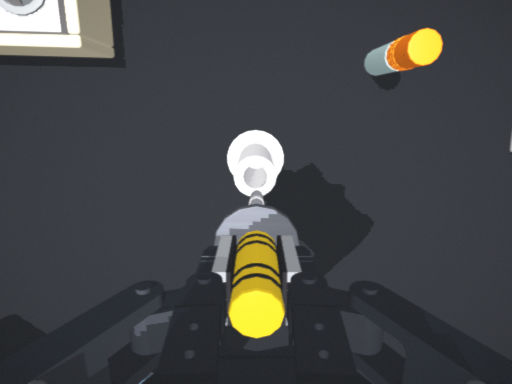

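View pics/side3.png

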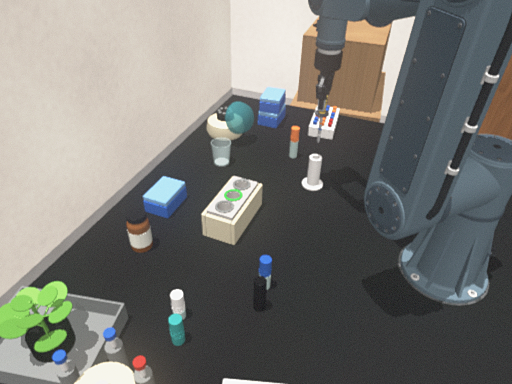

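Rod is held upright. The sleeve's empty rim shows at (255,178), and the orange tube hasn't moved. Next I'll measure the rim and the green ring.

```bash
cat >> h.py <<'E'
def ring(fn,z=.096,lo=(45,100,50),hi=(75,255,255)):
    cs,K,T,d=blobs(fn,lo,hi,20); c=max(cs,key=cv2.contourArea)
    h=cv2.convexHull(c); e=cv2.fitEllipse(h); 
    X=np.array([ray(K,T,u,v,z) for (u,v) in h[:,0,:]]); c2,r=cv2.minEnclosingCircle(X[:,:2].astype(np.float32))
    print(fn,'px',np.round(e[0],1),'world',ray(K,T,*e[0],z).round(4),'circ',np.round(c2,4),round(r,4))
E
python3 - <<'E'
from h import *
p,d,K,T=load('w3'); P=pts(d,K,T)
g=p[140:215,220:292]; m=(abs(P[...,2]-.112)<.004)&(d>0); m[:140]=0;m[215:]=0;m[:,:220]=0;m[:,292:]=0
q=P[m]; print('rim',q.min(0).round(4),q.max(0).round(4),cv2.minEnclosingCircle(q[:,:2].astype(np.float32)),len(q))
print(p[150:200:2,256].tolist())
ring('top0');ring('side0')
E
```

```text
rim [ 0.414  -0.2591  0.108 ] [ 0.4542 -0.2179  0.1138] ((0.433525949716568, -0.23858994245529175), 0.020918719470500946) 873
[[221, 220, 222], [221, 220, 223], [221, 220, 223], [255, 255, 255], [255, 255, 255], [255, 255, 255], [255, 255, 255], [255, 255, 255], [255, 255, 255], [251, 251, 252], [221, 220, 223], [223, 222, 225], [224, 222, 225], [224, 223, 226], [223, 222, 225], [224, 223, 226], [224, 223, 226], [225, 224, 227], [225, 224, 228], [248, 248, 249], [183, 186, 192], [142, 145, 150], [145, 148, 154], [205, 204, 209], [171, 172, 177]]
top0 px [56.  97.3] world [0.8119 0.5948 0.096 ] circ [0.8081 0.6003] 0.0927
side0 px [ 37.1 317.3] world [0.8105 0.5815 0.096 ] circ [0.8105 0.5785] 0.0961
```

```bash
python3 -m jog '[[[12,-27,-2],[0,0,0],0],[[26,-62,-2],[0,0,0],0],[[38,-100,-2],[0,0,0],0],[[50,-138,-2],[0,0,0],0],[[63,-176,-2],[0,0,0],0],[[76,-212,-2],[0,0,0],0],[[87,-245,-2],[0,0,0],0],[[93,-265,-2],[0,0,0],0],[[95,-271,-2],[0,0,0],0],[[95,-271,-2],[0,0,0],0],[[95,-271,-2],[0,0,0],0],[[95,-271,-2],[0,0,0],0]]'
python3 - <<'E'
from h import *
snap('wrist','w4'); ring('w4'); plan((.606,.0326,.30),-90)
E
```

```text
time_s: 4.57
eef_pos: [0.5286, 0.0315, 0.3002]
eef_rot: [-0.001, 1.0, -0.0, -0.001]
wrist_force: [-0.5, -1.2, -1.4]
opening: 0.217
w4 px [255.5  88.5] world [0.6092 0.0315 0.096 ] circ [0.6086 0.0315] 0.0275
shift mm [77.3 -1.4  0.2] rot [-0.001  0.003 -0.001] now [0.5287 0.0313 0.3004] q6 1.41 q1 -0.17
```

View pics/w4.png

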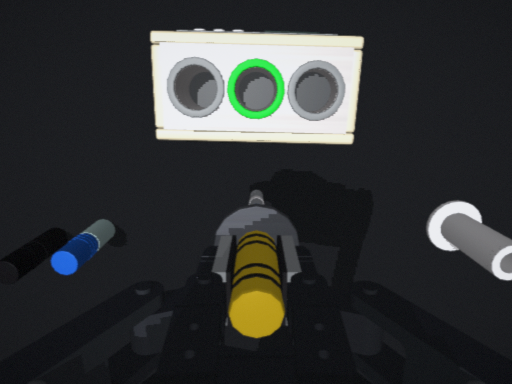

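The ring shows at (255,88) in the wrist view, which puts it at (0.609, 0.0315). Its measured radius is 27.5 mm, as expected. Moving over the well.

```bash
python3 -m jog '[[[30,0,0],[0,0,0],0],[[60,0,0],[0,0,0],0],[[77,0,0],[0,0,0],0],[[80,0,0],[0,0,0],0],[[80,0,0],[0,0,0],0],[[80,0,0],[0,0,0],0]]'
python3 - <<'E'
from h import *
o=get_obs();print(o['eef_pos'],o['wrist_force']); snap('side','side5'); snap('wrist','w5'); snap('top','top5')
p,d,K,T=load('side5'); cv2.imwrite('pics/side5c.png',cv2.resize(p[90:270,150:330,::-1],(720,560)))
plan((.6088,.0315,.235),-90)
E
```

```text
time_s: 5.12
eef_pos: [0.6079, 0.0304, 0.2998]
eef_rot: [-0.001, 1.0, -0.001, -0.002]
wrist_force: [-0.7, 0.4, -1.5]
opening: 0.223
[0.60788844 0.03044056 0.29980856] [-0.74735248  0.44924628 -1.47178493]
shift mm [ 1.1 -0.4 65.5] rot [-0.001  0.003 -0.001] now [0.6079 0.0311 0.3005] q6 1.43 q1 -0.14
```

View pics/side5c.png

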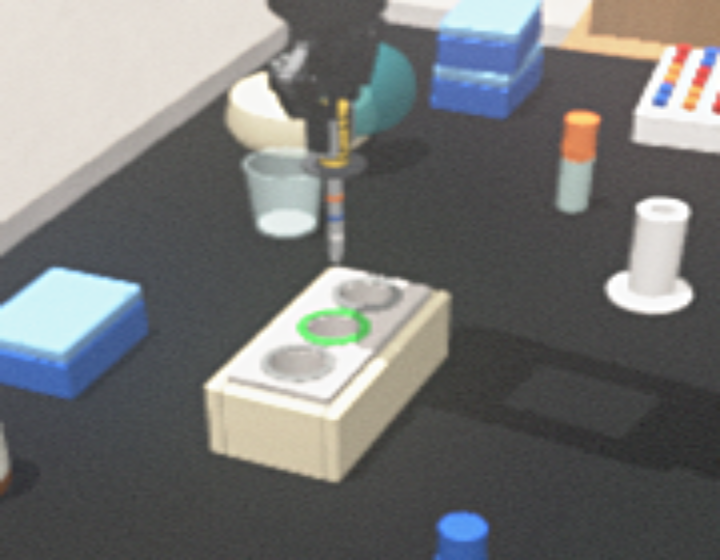

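The side view shows the rod hanging upright straight above the green ring, with its tip clear of it. Lowering it now.

```bash
python3 -m jog '[[[1,0,15],[0,0,0],0],[[1,0,35],[0,0,0],0],[[1,0,55],[0,0,0],0],[[1,0,70],[0,0,0],0],[[1,0,82],[0,0,0],0],[[1,0,90],[0,0,0],0],[[1,0,94],[0,0,0],0],[[1,0,94],[0,0,0],0],[[1,0,94],[0,0,0],0]]'; python3 -m jog '[[[0,0,1],[0,0,0],0],[[0,0,2],[0,0,0],0],[[0,0,3],[0,0,0],0],[[0,0,4],[0,0,0],0],[[0,0,5],[0,0,0],0],[[0,0,6],[0,0,0],0],[[0,0,6],[0,0,0],0]]'
```

```text
time_s: 6.02
eef_pos: [0.609, 0.0311, 0.2072]
eef_rot: [-0.0, 1.0, -0.001, -0.001]
wrist_force: [-0.2, -0.2, -0.7]
opening: 0.217
time_s: 6.6
eef_pos: [0.6088, 0.0311, 0.2009]
eef_rot: [-0.0, 1.0, -0.001, -0.001]
wrist_force: [0.3, 0.8, -2.0]
opening: 0.219
```

```bash
python3 -m jog '[[[0,0,1],[0,0,0],0],[[0,0,2],[0,0,0],0],[[0,0,3],[0,0,0],0],[[0,0,4],[0,0,0],0],[[0,0,5],[0,0,0],0],[[0,0,5],[0,0,0],0]]'; python3 -m jog '[[[0,0,1],[0,0,0],0],[[0,0,2],[0,0,0],0],[[0,0,3],[0,0,0],0],[[0,0,3],[0,0,0],0]]'
```

```text
time_s: 7.1
eef_pos: [0.6087, 0.0311, 0.1956]
eef_rot: [-0.001, 1.0, -0.001, -0.001]
wrist_force: [-0.5, 0.4, -1.7]
opening: 0.219
time_s: 7.43
eef_pos: [0.6085, 0.0312, 0.1923]
eef_rot: [-0.001, 1.0, -0.001, -0.001]
wrist_force: [0.2, -0.7, -0.7]
opening: 0.22
```

Nothing touched at the 30 mm level. Continuing towards 50 mm.

```bash
python3 -m jog '[[[0,0,3],[0,0,0],0],[[0,0,6],[0,0,0],0],[[0,0,9],[0,0,0],0],[[0,0,11],[0,0,0],0],[[0,0,11],[0,0,0],0]]'; python3 -m jog '[[[0,0,1],[0,0,0],0],[[0,0,2],[0,0,0],0],[[0,0,3],[0,0,0],0],[[0,0,4],[0,0,0],0],[[0,0,4],[0,0,0],0]]'
```

```text
time_s: 7.85
eef_pos: [0.608, 0.0312, 0.1804]
eef_rot: [-0.001, 1.0, -0.001, -0.002]
wrist_force: [-0.7, -1.2, -0.7]
opening: 0.212
time_s: 8.27
eef_pos: [0.6084, 0.0312, 0.1773]
eef_rot: [-0.001, 1.0, -0.001, -0.002]
wrist_force: [-1.0, 0.8, 3.1]
opening: 0.221
```

```bash
python3 -m jog '[[[0,0,1],[0,0,0],0],[[0,0,2],[0,0,0],0],[[0,0,2],[0,0,0],0]]'
```

```text
time_s: 8.52
eef_pos: [0.609, 0.0312, 0.177]
eef_rot: [-0.0, 1.0, -0.001, -0.001]
wrist_force: [-2.2, 0.7, 9.7]
opening: 0.222
```

Contact at TCP z≈0.177 with 9.7 N upward, which puts the tip about 50 mm below the ring. I'll check this against the rod bands in the images.

```bash
python3 - <<'E'
from h import *
snap('side','side6'); snap('wrist','w6')
p,d,K,T=load('side6'); a=cv2.resize(p[120:240,200:280,::-1],(400,560))
p,d,K,T=load('w6'); b=cv2.resize(p[40:300,190:330,::-1],(390,560))
cv2.imwrite('pics/c6.png',np.hstack([a,b]))
E
```

```text
(no output)
```

View pics/c6.png

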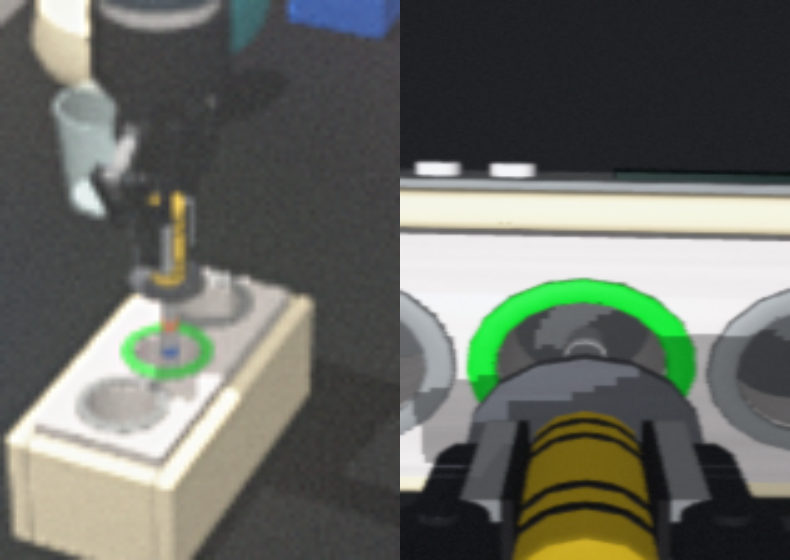

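The blue band sits level with the ring and the orange band is above it, so the well is 50 mm deep and takes the blue tube. Lifting the rod and returning it.

```bash
python3 -m jog '[[[0,0,-10],[0,0,0],0],[[0,0,-30],[0,0,0],0],[[0,0,-60],[0,0,0],0],[[0,0,-90],[0,0,0],0],[[0,0,-112],[0,0,0],0],[[0,0,-122],[0,0,0],0],[[0,0,-126],[0,0,0],0],[[0,0,-126],[0,0,0],0]]'
python3 - <<'E'
from h import *
plan((.4345,-.2388,.30),-90)
E
```

```text
time_s: 9.28
eef_pos: [0.6093, 0.0311, 0.3033]
eef_rot: [-0.0, 1.0, -0.001, -0.0]
wrist_force: [0.3, -0.2, -1.2]
opening: 0.218
shift mm [-174.5  270.1    3.2] rot [-0.001  0.001 -0.001] now [0.6093 0.0311 0.3033] q6 1.43 q1 -0.14
```

```bash
python3 -m jog '[[[-12,18,2],[0,0,0],0],[[-30,46,2],[0,0,0],0],[[-50,78,2],[0,0,0],0],[[-70,108,2],[0,0,0],0],[[-90,140,2],[0,0,0],0],[[-110,170,2],[0,0,0],0],[[-130,202,2],[0,0,0],0],[[-150,232,2],[0,0,0],0],[[-166,257,2],[0,0,0],0],[[-173,267,2],[0,0,0],0],[[-174,270,2],[0,0,0],0],[[-174,270,2],[0,0,0],0],[[-174,270,2],[0,0,0],0],[[-174,270,2],[0,0,0],0]]'
python3 - <<'E'
from h import *
snap('wrist','w7')
p,d,K,T=load('w7'); P=pts(d,K,T)
m=(abs(P[...,2]-.112)<.004)&(d>0); m[:140]=0;m[200:]=0;m[:,:220]=0;m[:,292:]=0
q=P[m]; print('rim',cv2.minEnclosingCircle(q[:,:2].astype(np.float32)),len(q))
cv2.imwrite('pics/c7.png',cv2.resize(p[100:360,180:340,::-1],(480,600)))
plan((.4343,-.2388,.1433),-90); print(toolR().as_matrix().round(4))
E
```

```text
time_s: 10.45
eef_pos: [0.4354, -0.2376, 0.3005]
eef_rot: [-0.001, 1.0, 0.0, -0.001]
wrist_force: [0.4, 0.5, -1.7]
opening: 0.221
rim ((0.43354690074920654, -0.23873905837535858), 0.020987385883927345) 867
shift mm [ -1.    1.4 157.4] rot [-0.002  0.001  0.   ] now [ 0.4355 -0.2376  0.3007] q6 0.83 q1 -0.74
[[ 1.0e+00  4.0e-04 -1.1e-03]
 [ 4.0e-04 -1.0e+00  1.6e-03]
 [-1.1e-03 -1.6e-03 -1.0e+00]]
```

View pics/c7.png

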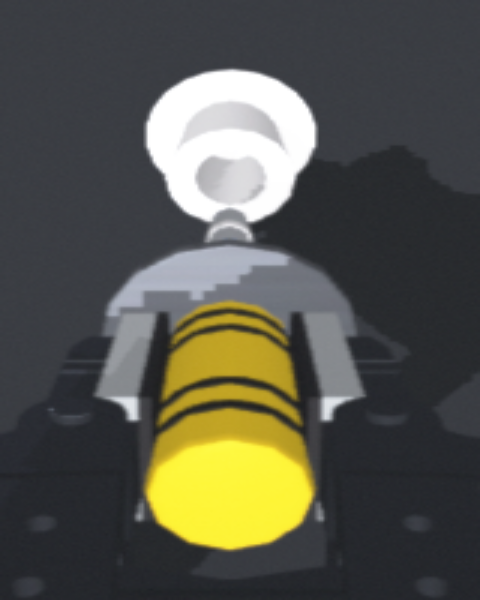

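The rod is upright and in line with the sleeve, whose rim is at (232,178) in the crop. Lowering it in.

```bash
python3 -m jog '[[[-1,1.4,10],[0,0,0],0],[[-1,1.4,28],[0,0,0],0],[[-1,1.4,48],[0,0,0],0],[[-1,1.4,68],[0,0,0],0],[[-1,1.4,88],[0,0,0],0],[[-1,1.4,108],[0,0,0],0],[[-1,1.4,126],[0,0,0],0],[[-1,1.4,140],[0,0,0],0],[[-1,1.4,148],[0,0,0],0],[[-1,1.4,152],[0,0,0],0],[[-1,1.4,153],[0,0,0],0],[[-1,1.4,153],[0,0,0],0]]'; python3 -m jog '[[[0,0,1],[0,0,0],0],[[0,0,2],[0,0,0],0],[[0,0,3],[0,0,0],0],[[0,0,3],[0,0,0],0]]'
```

```text
time_s: 11.5
eef_pos: [0.4346, -0.2387, 0.1479]
eef_rot: [-0.001, 1.0, 0.0, -0.0]
wrist_force: [-0.1, 0.4, -0.7]
opening: 0.218
time_s: 11.83
eef_pos: [0.4347, -0.2388, 0.1452]
eef_rot: [-0.0, 1.0, 0.0, -0.0]
wrist_force: [0.7, 0.7, -1.3]
opening: 0.216
```

```bash
python3 -m jog '[[[0,0,1],[0,0,0],0],[[0,0,2],[0,0,0],0],[[0,0,2],[0,0,0],0]]'
```

```text
time_s: 12.08
eef_pos: [0.4348, -0.239, 0.1434]
eef_rot: [-0.0, 1.0, 0.0, 0.0]
wrist_force: [-0.2, -0.5, 0.8]
opening: 0.215
```

```bash
python3 -m jog '[[[0,0,1],[0,0,0],0],[[0,0,1],[0,0,0],0.3],[[0,0,1],[0,0,0],0.5],[[0,0,1],[0,0,0],0.7],[[0,0,1],[0,0,0],0.7],[[0,0,1],[0,0,0],0.7],[[0,0,1],[0,0,0],0.7]]'; python3 -m jog '[[[0,0,-10],[0,0,0],0.7],[[0,0,-35],[0,0,0],0.7],[[0,0,-70],[0,0,0],0.7],[[0,0,-105],[0,0,0],0.7],[[0,0,-140],[0,0,0],0.7],[[0,0,-155],[0,0,0],0.7],[[0,0,-157],[0,0,0],0.7]]'
python3 - <<'E'
from h import *
snap('wrist','w8'); snap('side','side8')
p=load('w8')[0]; q=load('side8')[0]
cv2.imwrite('pics/c8.png',np.hstack([cv2.resize(p[:,:,::-1],(400,300)),cv2.resize(q[:,:,::-1],(400,300))]))
plan((.42,.16,.30),-90)
E
```

```text
time_s: 12.67
eef_pos: [0.4348, -0.239, 0.1423]
eef_rot: [-0.0, 1.0, 0.0, -0.0]
wrist_force: [-0.4, 0.1, 0.3]
opening: 0.702
time_s: 13.25
eef_pos: [0.4364, -0.2404, 0.3047]
eef_rot: [0.003, 1.0, 0.0, 0.003]
wrist_force: [0.2, 0.2, -0.3]
opening: 0.698
shift mm [-1.460e+01 -3.992e+02 -2.000e-01] rot [ 0.001 -0.001  0.001] now [ 0.4349 -0.2392  0.3001] q6 0.83 q1 -0.74
```

View pics/c8.png

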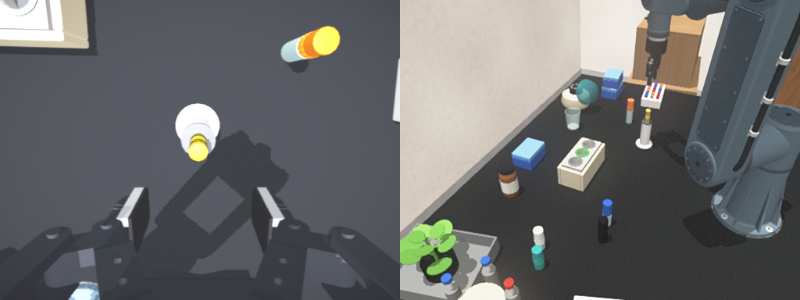

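The rod hangs in its stand and nothing else has moved. Going over the blue tube with a quarter turn, so the jaws open along x, away from the black look-alike.

```bash
python3 -m jog '[[[0,-20,0],[0,0,-0.12],0.7],[[-1,-60,0],[0,0,-0.24],0.7],[[-2,-100,0],[0,0,-0.36],0.7],[[-3,-140,0],[0,0,-0.48],0.7],[[-4,-180,0],[0,0,-0.6],0.7],[[-5,-220,0],[0,0,-0.72],0.7],[[-6,-260,0],[0,0,-0.84],0.7],[[-6,-300,0],[0,0,-0.96],0.7],[[-7,-340,0],[0,0,-1.08],0.7],[[-7,-380,0],[0,0,-1.2],0.7],[[-8,-420,0],[0,0,-1.32],0.7],[[-8,-450,0],[0,0,-1.44],0.7],[[-8,-470,0],[0,0,-1.55],0.7],[[-8,-476,0],[0,0,-1.57],0.7],[[-8,-476,0],[0,0,-1.57],0.7],[[-8,-476,0],[0,0,-1.57],0.7],[[-8,-476,0],[0,0,-1.57],0.7]]'
python3 - <<'E'
from h import *
snap('wrist','w9'); plan((.427,.237,.3),0)
E
```

```text
time_s: 14.77
eef_pos: [0.4264, 0.2356, 0.299]
eef_rot: [0.0, 0.708, 0.706, -0.001]
wrist_force: [-0.6, -0.3, -0.3]
opening: 0.705
shift mm [ 1.4  0.4 -0.7] rot [ 0.     0.001 -0.003] now [0.4266 0.2356 0.2993] q6 0.26 q1 0.26
```

View pics/w9.png

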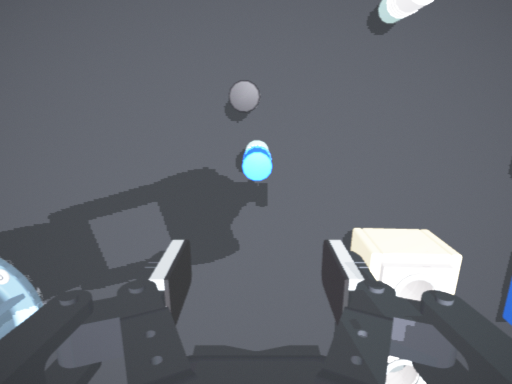

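The blue closure's top is at (257,165), with pale glass below it. The black look-alike is at (244,96) and the white tube at (400,8).

```bash
python3 - <<'E'
from h import *
p,d,K,T=load('w9'); P=pts(d,K,T)
for nm,(a,b,c,e),z in(('blue',(230,130,290,190),.102),('black',(220,70,270,120),.09)):
    m=np.zeros(d.shape,bool); m[b:e,a:c]=1; m&=d>0
    zz=P[m][:,2]; zt=np.percentile(zz,90) if nm=='black' else z
    s=m&(abs(P[...,2]-zt)<.004); q=P[s]; print(nm,zt,np.percentile(zz,[50,90,99]).round(3),cv2.minEnclosingCircle(q[:,:2].astype(np.float32)),np.median(q,0).round(4))
E
```

```text
blue 0.102 [0.    0.102 0.103] ((0.42855244874954224, 0.24091558158397675), 0.014938097447156906) [0.4284 0.2417 0.1017]
black 0.10210541508980216 [0.    0.102 0.103] ((0.41643026471138, 0.30768921971321106), 0.01497720368206501) [0.4163 0.3078 0.1017]
```

```bash
python3 - <<'E'
from h import *
plan((.4285,.2412,.075),0)
E
python3 -m jog '[[[5.5,2,15],[0,0,0],0.7],[[5.5,2,45],[0,0,0],0.7],[[5.5,2,80],[0,0,0],0.7],[[5.5,2,115],[0,0,0],0.7],[[5.5,2,140],[0,0,0],0.7],[[5.5,2,160],[0,0,0],0.7],[[5.5,2,165],[0,0,0],0.7],[[5.5,2,165],[0,0,0],0.7]]'
python3 - <<'E'
from h import *
snap('wrist','w10'); plan((.4285,.2412,.075),0)
p,d,K,T=load('w10'); P=pts(d,K,T)
s=(abs(P[...,2]-.102)<.004)&(d>0); s[:,:200]=0;s[:,320:]=0;s[:200]=0; q=P[s];print(cv2.minEnclosingCircle(q[:,:2].astype(np.float32)))
E
```

```text
shift mm [  5.9   1.7 224.3] rot [ 0.     0.001 -0.003] now [0.4266 0.2356 0.2993] q6 0.26 q1 0.26
time_s: 15.48
eef_pos: [0.4279, 0.2396, 0.133]
eef_rot: [-0.0, 0.709, 0.705, -0.002]
wrist_force: [-0.4, 0.7, -0.9]
opening: 0.698
shift mm [ 1.2 -0.5 59.5] rot [-0.     0.001 -0.005] now [0.429  0.2401 0.1345] q6 0.27 q1 0.27
((0.4286089837551117, 0.24127733707427979), 0.015006923116743565)
```

View pics/w10.png

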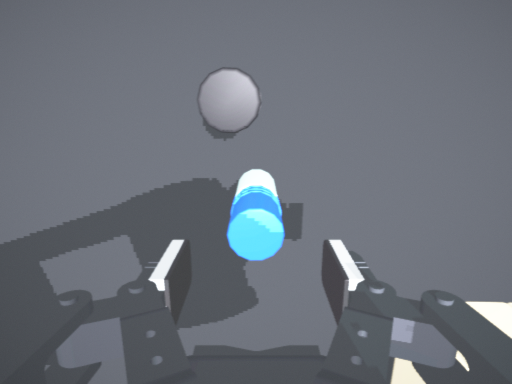

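The blue closure is at (256,232), midway between the pads, and the position estimate is unchanged. Lowering and gripping.

```bash
python3 -m jog '[[[1,-0.5,15],[0,0,0],0.7],[[1,-0.5,35],[0,0,0],0.7],[[1,-0.5,50],[0,0,0],0.7],[[1,-0.5,58],[0,0,0],0.7],[[1,-0.5,60],[0,0,0],0.7],[[1,-0.5,60],[0,0,0],0.7],[[1,-0.5,60],[0,0,0],0.6],[[1,-0.5,60],[0,0,0],0.5],[[1,-0.5,60],[0,0,0],0.42],[[1,-0.5,60],[0,0,0],0.34],[[1,-0.5,60],[0,0,0],0.2],[[1,-0.5,60],[0,0,0],0],[[1,-0.5,60],[0,0,0],0],[[1,-0.5,60],[0,0,0],0]]'
python3 - <<'E'
from h import *
plan((.4285,.2412,.075),0); print(get_obs()['opening'])
E
```

```text
time_s: 16.7
eef_pos: [0.429, 0.2412, 0.0753]
eef_rot: [0.001, 0.709, 0.705, -0.0]
wrist_force: [-2.2, -0.4, 5.8]
opening: 0.341
shift mm [-0.  -0.5  0.3] rot [ 0.001  0.001 -0.005] now [0.429  0.2412 0.0753] q6 0.28 q1 0.27
0.34078088423944125
```

```bash
python3 -m jog '[[[0,0,-5],[0,0,0],0],[[0,0,-20],[0,0,0],0],[[0,0,-50],[0,0,0],0],[[0,0,-85],[0,0,0],0],[[0,0,-120],[0,0,0],0],[[0,0,-148],[0,0,0],0],[[0,0,-160],[0,0,0],0],[[0,0,-165],[0,0,0],0],[[0,0,-165],[0,0,0],0]]'
python3 - <<'E'
from h import *
snap('wrist','w11');snap('side','side11')
p=load('w11')[0]; q=load('side11')[0]
cv2.imwrite('pics/c11.png',np.hstack([cv2.resize(p[:,:,::-1],(400,300)),cv2.resize(q[100:325,150:450,::-1],(400,300))]))
plan((.6087,.0315,.24),0); print(get_obs()['opening'])
E
```

```text
time_s: 17.45
eef_pos: [0.4293, 0.2416, 0.2415]
eef_rot: [0.001, 0.709, 0.705, 0.001]
wrist_force: [0.0, -1.0, -1.1]
opening: 0.336
shift mm [-208.8  181.7   -0.8] rot [-0.001  0.002 -0.005] now [0.4281 0.2412 0.239 ] q6 0.28 q1 0.27
0.3365614237018878
```

View pics/c11.png

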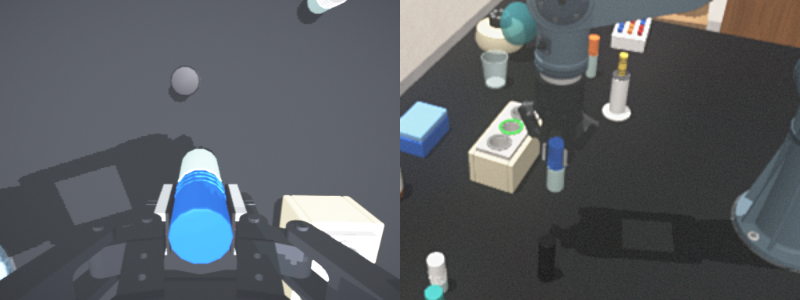

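```bash
python3 -m jog '[[[-10,9,0],[0,0,0],0],[[-30,26,0],[0,0,0],0],[[-54,47,0],[0,0,0],0],[[-80,69,0],[0,0,0],0],[[-106,92,0],[0,0,0],0],[[-132,115,0],[0,0,0],0],[[-158,138,0],[0,0,0],0],[[-182,158,0],[0,0,0],0],[[-200,174,0],[0,0,0],0],[[-207,180,0],[0,0,0],0],[[-209,181.5,0],[0,0,0],0],[[-209,181.5,0],[0,0,0],0],[[-209,181.5,0],[0,0,0],0],[[-209,181.5,0],[0,0,0],0]]'
python3 - <<'E'
from h import *
snap('wrist','w12');snap('side','side12')
p=load('w12')[0]; q=load('side12')[0]
cv2.imwrite('pics/c12.png',np.hstack([cv2.resize(p[:,:,::-1],(400,300)),cv2.resize(q[100:250,150:350,::-1],(400,300))]))
plan((.6087,.0315,.18),0); print(get_obs()['opening'])
E
```

```text
time_s: 18.72
eef_pos: [0.6076, 0.0326, 0.2388]
eef_rot: [-0.0, 0.708, 0.706, -0.001]
wrist_force: [0.2, -1.1, 0.1]
opening: 0.341
shift mm [-0.9  0.9 59.3] rot [-0.001  0.001 -0.003] now [0.6079 0.0325 0.2393] q6 -0.14 q1 -0.14
0.3386509688130419
```

View pics/c12.png

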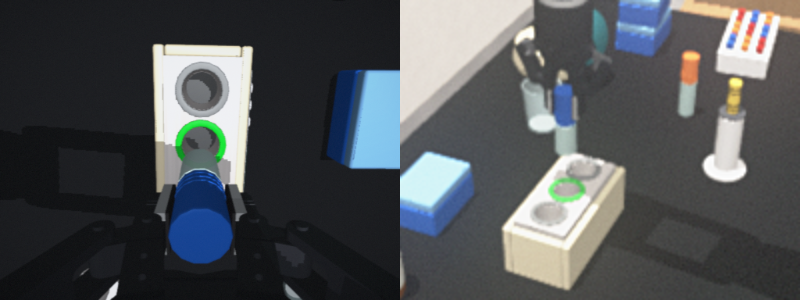

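The tube is upright and in line with the green ring, which shows at (200,140) in the wrist half. Lowering to just above the mouth and checking the centring.

```bash
python3 -m jog '[[[-1,1,10],[0,0,0],0],[[-1,1,25],[0,0,0],0],[[-1,1,40],[0,0,0],0],[[-1,1,50],[0,0,0],0],[[-1,1,55],[0,0,0],0],[[-1,1,55],[0,0,0],0],[[-1,1,55],[0,0,0],0]]'
python3 - <<'E'
from h import *
for f in('w12','w13'):
    if f=='w13': snap('wrist',f); snap('side','side13')
    p,d,K,T=load(f); hs=cv2.cvtColor(p,cv2.COLOR_RGB2HSV); m=cv2.inRange(hs,(50,100,40),(72,255,255)); m[:, :200]=0; m[:,320:]=0;m[300:]=0
    v,u=np.nonzero(m); X=np.array([ray(K,T,a,b,.096)[:2] for a,b in zip(u,v)])
    r0=np.array([.6087,.0315]); 
    # outer boundary fit: points beyond local radius 25mm
    from scipy.optimize import least_squares
    f=lambda c: np.maximum(np.hypot(*(X-c).T)-.028,0)+np.minimum(np.hypot(*(X-c).T)-.020,0)
    s=least_squares(f,r0); print('ring',s.x.round(4),'xrange',X.min(0).round(4),X.max(0).round(4))
plan((.6087,.0315,.13),0)
q=load('side13')[0];cv2.imwrite('pics/c13.png',np.hstack([cv2.resize(p[:,:,::-1],(400,300)),cv2.resize(q[100:250,150:350,::-1],(400,300))]))
E
```

```text
time_s: 19.4
eef_pos: [0.6089, 0.0315, 0.1843]
eef_rot: [0.0, 0.708, 0.706, -0.001]
wrist_force: [-0.3, 0.4, 0.1]
opening: 0.337
ring [0.6086 0.0316] xrange [0.582  0.0128] [0.6354 0.0594]
ring [0.6087 0.0318] xrange [0.5816 0.0125] [0.6359 0.0594]
shift mm [ 0.2 -0.8 55.2] rot [ 0.001  0.002 -0.003] now [0.6095 0.0314 0.1852] q6 -0.14 q1 -0.14
```

View pics/c13.png

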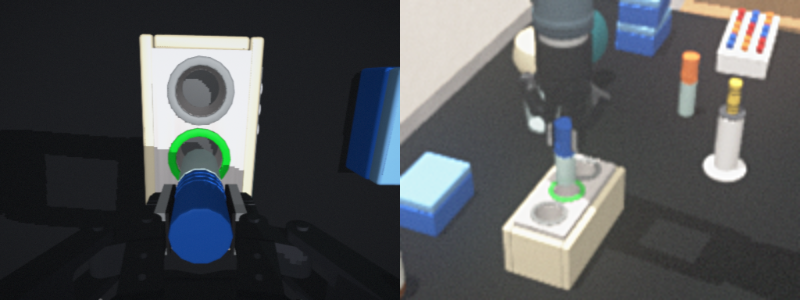

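Centred to within 1 mm, with the tube's bottom about 10 mm above the mouth. Contact is expected at TCP z≈0.121.

```bash
python3 -m jog '[[[0,-0.7,5],[0,0,0],0],[[0,-0.7,12],[0,0,0],0],[[0,-0.7,20],[0,0,0],0],[[0,-0.7,28],[0,0,0],0],[[0,-0.7,36],[0,0,0],0],[[0,-0.7,44],[0,0,0],0],[[0,-0.7,50],[0,0,0],0],[[0,-0.7,54],[0,0,0],0],[[0,-0.7,56],[0,0,0],0],[[0,-0.7,56],[0,0,0],0],[[0,-0.7,56],[0,0,0],0]]'
```

```text
time_s: 20.42
eef_pos: [0.609, 0.0313, 0.1294]
eef_rot: [0.001, 0.708, 0.706, -0.0]
wrist_force: [0.3, 0.2, -0.5]
opening: 0.335
```

```bash
python3 -m jog '[[[0,0,1],[0,0,0],0],[[0,0,2],[0,0,0],0],[[0,0,3],[0,0,0],0],[[0,0,4],[0,0,0],0],[[0,0,5],[0,0,0],0],[[0,0,5.5],[0,0,0],0],[[0,0,5.5],[0,0,0],0]]'; python3 -m jog '[[[0,0,0.5],[0,0,0],0],[[0,0,1],[0,0,0],0],[[0,0,1.5],[0,0,0],0],[[0,0,1.5],[0,0,0],0]]'
```

```text
time_s: 21.0
eef_pos: [0.6089, 0.0313, 0.1237]
eef_rot: [0.001, 0.708, 0.706, -0.0]
wrist_force: [0.0, 0.4, -1.2]
opening: 0.336
time_s: 21.33
eef_pos: [0.6088, 0.0313, 0.1221]
eef_rot: [0.001, 0.708, 0.706, -0.0]
wrist_force: [0.2, -0.1, 0.2]
opening: 0.335
```

```bash
python3 -m jog '[[[0,0,0.5],[0,0,0],0],[[0,0,1],[0,0,0],0],[[0,0,1],[0,0,0],0]]'
```

```text
time_s: 21.58
eef_pos: [0.6089, 0.0313, 0.1214]
eef_rot: [0.001, 0.708, 0.706, -0.0]
wrist_force: [-0.8, -0.2, 1.3]
opening: 0.337
```

```bash
python3 -m jog '[[[0,0,0.5],[0,0,0],0],[[0,0,0.7],[0,0,0],0],[[0,0,0.7],[0,0,0],0]]'
```

```text
time_s: 21.83
eef_pos: [0.6089, 0.0312, 0.1213]
eef_rot: [0.001, 0.708, 0.706, -0.0]
wrist_force: [-2.7, 0.6, 4.4]
opening: 0.34
```

Seated gently: 4.4 N, with TCP z at the expected value. Releasing and backing off straight up.

```bash
python3 -m jog '[[[0,0,0.3],[0,0,0],0.4],[[0,0,0],[0,0,0],0.5],[[0,0,0],[0,0,0],0.65],[[0,0,0],[0,0,0],0.65],[[0,0,0],[0,0,0],0.65],[[0,0,0],[0,0,0],0.65]]'; python3 -m jog '[[[0,0,-8],[0,0,0],0.65],[[0,0,-25],[0,0,0],0.65],[[0,0,-55],[0,0,0],0.65],[[0,0,-90],[0,0,0],0.65],[[0,0,-125],[0,0,0],0.65],[[0,0,-150],[0,0,0],0.65],[[0,0,-155],[0,0,0],0.65],[[0,0,-155],[0,0,0],0.65]]'
python3 - <<'E'
from h import *
snap('wrist','w14');snap('side','side14');snap('top','top14')
p=load('w14')[0]; q=load('side14')[0]
cv2.imwrite('pics/c14.png',np.vstack([np.hstack([cv2.resize(p[:,:,::-1],(400,300)),cv2.resize(q[:,:,::-1],(400,300))]),np.hstack([cv2.resize(q[150:250,180:300,::-1],(400,300)),cv2.resize(load('top14')[0][:,:,::-1],(400,300))])]))
p,d,K,T=load('w14'); P=pts(d,K,T)
s=(abs(P[...,2]-.148)<.006)&(d>0); s[:,:200]=0;s[:,320:]=0;s[260:]=0; q=P[s];print(cv2.minEnclosingCircle(q[:,:2].astype(np.float32)),np.median(q,0))
hs=cv2.cvtColor(p,cv2.COLOR_RGB2HSV); m=cv2.inRange(hs,(50,100,40),(72,255,255)); m[:, :180]=0; m[:,340:]=0
v,u=np.nonzero(m); X=np.array([ray(K,T,a,b,.096)[:2] for a,b in zip(u,v)]); print(X.min(0),X.max(0))
E
```

```text
time_s: 22.33
eef_pos: [0.6089, 0.0312, 0.1212]
eef_rot: [0.001, 0.708, 0.706, -0.0]
wrist_force: [0.2, -0.0, -1.4]
opening: 0.644
time_s: 23.0
eef_pos: [0.6102, 0.0314, 0.2797]
eef_rot: [0.003, 0.708, 0.706, 0.001]
wrist_force: [-0.3, -0.2, -0.3]
opening: 0.65
((0.6094868183135986, 0.0308364350348711), 0.01506639365106821) [0.60960551 0.03189667 0.14773476]
[0.58146524 0.01133891] [0.63539788 0.05907242]
```

View pics/c14.png

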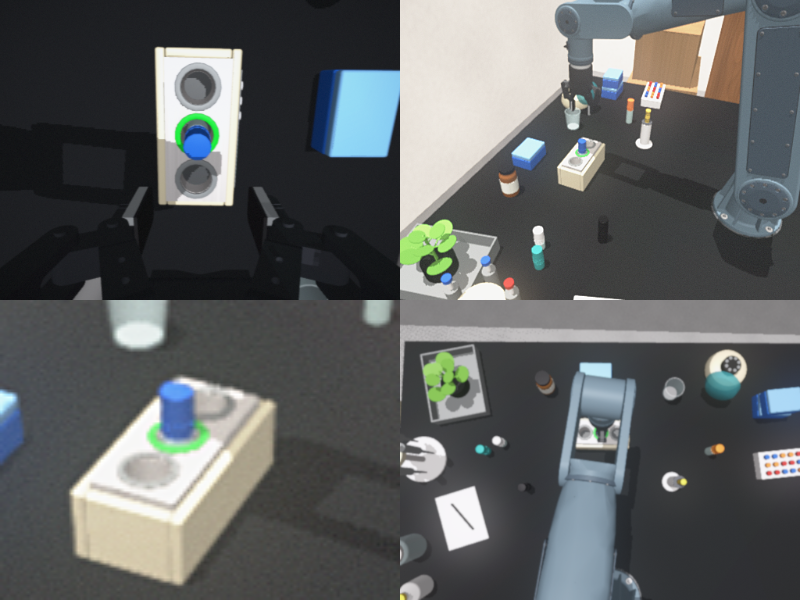

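The blue closure is in the green ring, its top at z=0.1477 m (expected 0.148) and centred within 1 mm. The rod hangs in its stand, and the white and orange tubes stand where they were.

```bash
python3 - <<'E'
from bench import *
print(hand_in(), get_obs()['time_s'])
E
```

```text
the job is handed in; nothing more can be done
the job is handed in; nothing more can be done
```

The job is done and handed in at about 23 s of the 72 s allowed; no verdict was reported.

- **Probing:** I took the rod from its stand and lowered it into the green-ringed well. It touched bottom at about 50 mm with roughly 10 N, and its blue band sat level with the ring, so the blue tube was the match.
- **Rod:** I hung it back in its stand, and the images after release show it seated there.
- **Tube:** I lowered the blue tube into the green-ringed well, and it met the bottom at about 4 N.

**Last checks:** The closure's top measured 147.7 mm above the bench, against 148 mm expected, and the tube stands within about 1 mm of the well's centre. The white and orange tubes still stand where they were, and the open gripper is well clear. No check failed. The only mismatch was that the first overhead-camera estimates were about 4 mm off the wrist-camera ones, so I used the wrist-camera values.

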